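# Load and unlock the bottle carrier, and present it

### The arm

A 6-joint arm with a two-finger parallel gripper is mounted at the origin on a cart in front of the work surface, level with it; the furniture and walls round the work are solid. World frame = base frame: x ahead of the robot, y to its left, z up, the work surface at z = 0. Lengths are in m, angles in rad, forces in N, time in s.
With the tool pointing down it reaches from about 0.35 to 0.975 m from the base axis. Payload 17.4 kg.
Tool frame: the origin (TCP) lies midway between the tips of the shut fingers; the grasp point (between the pads) lies 19 mm behind it; z points along the fingers, y is the line along which they close (so a half turn about z gives the same grasp; the last joint's range is limited). The gripper opens to 85 mm and grips with 20 to 120 N. Pads are 22 mm wide; open, the fingers measure 114 mm over their backs; the gripper's body (76 mm by 85 mm) begins 54 mm behind the grasp point. The pads swing forward as they close: fully open they stand 13 mm farther back than shut.
Start: joints at [1.067, 0.116, 1.442, -0, 1.584, -0.038], TCP at [0.303, 0.603, 0.231] pointing down, gripper open.
Joint ranges: [-2.83, 2.83], [-0.83, 2.19], [0.07, 2.5], [-1.14, 4.28], [0.01, 3], [-2.97, 2.97]. Speed limits (rad/s): [1.89, 1.89, 2.22, 3.14, 3.14, 3.14].

### API

Orientations are given as a unit quaternion [w, x, y, z].
In Python, from cell import bot, monitor, read_camera, camera_params gives the robot as it stands. Calls block until the motion is done:
- bot.reach(position, orientation): joint-space move of the TCP to a pose.
- bot.move_l(position, rot=None, velocity=0.15): straight line of the TCP; rot=None keeps the orientation; velocity is the mean speed in m/s.
- bot.movej(angles): joint-space move.
- bot.gripper_open() and bot.grab(newtons=None): open the fingers fully, or close them until they stop; newtons is the grip in N (None keeps the last).
- bot.sleep(seconds).
- bot.ik(position, orientation): joint angles nearest the present ones, or None.
- monitor.sense(): the state.
- read_camera(name): name is "scene" or "top" or "wrist"; returns the picture (400x640x3 uint8, blue, green, red); there is no depth.
- camera_params(name): a dict with "camera_matrix" (3x3 intrinsics, pixels), "dist_coeffs" ([k1, k2, p1, p2, k3] as OpenCV has them; the pictures are not rectified), "pose" (4x4, takes a point from camera to world coordinates); the wrist camera has in their place "T_tool_cam" (4x4, takes a point from camera to tool coordinates, whose origin is the TCP and whose axes are the flange's). Camera axes: x right, y down, z forward; pixel columns grow to the right and rows downward; lengths in m; the calibration is good to about 2 mm. A picture is of the moment at which its call begins: read the wrist's pose just before it. camera_params takes no time and is no camera call.
A pose or a line that the arm cannot do raises bot.Unreachable and nothing moves.
- bot.hand_in(): hands the job in; it is judged then, once.
The state is a dict: "time": time; "joint_pos": joint angles; "qvel": joint speeds; "effort": joint torques, N m; "tool_pos": TCP position; "tool_rot": TCP orientation; "ft_force": force on the tool from outside, world axes, zero at the start; "torque": the same for the moment, N m; "opening": opening from 0.0 (shut) to 1.0 (fully open); "gripper_force": force on a finger pad.
Only numpy, scipy, OpenCV 4.12 (cv2) and the standard library are available. Lean on these libraries where they do the work, as an engineer would, in place of code of your own. Each camera call takes 0.05 s, during which the arm holds its last target. There are 200 camera calls.

### The job

Stand the blue bottle upright in the bore of the blue carrier block, all the way down, and let go of it. Then turn the carrier's combination dial, feeling its clicks, until its white line points at the red mark, and only then pull the steel shackle up fully open and lift the carrier by it, level and a good hand's breadth (about 10 cm) straight up out of its black tray; finish still holding it there by the shackle, with the bottle in its bore. Leave the black and the red bottle standing where they are.

Things in the scene. Friction and masses are not known exactly. Their poses are not given: they have to be found in the camera images.
- dock: Black tray, fixed to the table, 90 x 224 mm and 14 mm high with 5 mm walls and a 5 mm floor; the carrier stands in it with 2 mm play all round. Origin: centre of its underside; x and y along the table, y along its length.
- carrier: The carrier: a loose blue block 76 x 210 x 45 mm (0.6 kg with dial and shackle) standing in the black tray. Origin: centre of its underside, z up, y along its length, x across. On its top, along y: the dial at y = +74 mm, the steel shackle at y = 0, the bore for the bottle at y = -72 mm.
- well_mouth (a point): Centre of the mouth of the carrier's bore, level with the block's top. The bore is 33 mm wide, 26 mm deep, flat-bottomed, with a small chamfer. Axes as the carrier's.
- blue_bottle_center (a point): Centre (36 mm above its foot) of the blue-labelled bottle with a white cap, 72 mm high, 40 g, loose, upright on the table. Its body is 29 mm wide up to 55 mm above the foot, the cap 19 mm wide. At the bottom of the bore its centre is 10 mm above the block's top; gripped 35 to 55 mm above the foot the fingers stay clear of the block.
- black_bottle_center (a point): Centre (36 mm above its foot) of the dye bottle with the black label and white cap, 29 mm in diameter and 72 mm high: to be left alone.
- red_bottle_center (a point): Centre (41 mm above its foot) of the dye bottle with the red label and black top, 29 mm in diameter and 82 mm high: to be left alone.
- dial_grip (a point): On the dial's axis at the height to grip, 18 mm above the block's top. The knob is a knurled upright cylinder 40 mm in diameter, 5 to 31 mm above the block's top; below it a black skirt 50 mm wide, 5 mm thick. The axes turn with the dial; the white line on top runs from the axis towards the point's -y.
- dial (a joint): Dial angle, rad, growing anticlockwise seen from above. 0: white line at the red mark (on the block, on the dial's shackle side), shackle free; locked outside about -0.1..0.1. Starts at about 1 to 2.4: turn clockwise. Clicks into a notch every 0.524 rad, 0 being one; about 0.15 N m takes it over the ridge half-way between notches; left alone it centres in the nearest notch. Stops at -0.6 and 2.75.
- bail_grip (a point): Centre of the black rubber grip on the level top of the steel shackle: 36 mm long (along the carrier's x), 13 mm wide and high, 36 mm above the block's top while shut. Grip it from above across its width, fingers on the carrier's +y and -y sides; the shackle's legs are at x = +27 and -27 mm. Axes as the carrier's.
- bail (a joint): How far the shackle is pulled up out of the block, m: 0 shut, 0.030 fully open (a stop; from there on the whole carrier rises with it). It sinks back by its weight if let go. It moves freely (about 1 N) when the dial is at 0, else it is locked and the whole carrier comes up with it.
Not all that is in view belongs to the job. Leave any purple look-alike of the part that bears blue_bottle_center alone.

How it is judged:
On the way, in this order (a step that is already met when the one before it is completed fails the run):
1. the blue bottle stands at the bottom of the carrier's bore, released (horizontal distance between blue_bottle_center and well_mouth below 0.006 m and z of blue_bottle_center in the frame of carrier below 0.06 m and angle between the z axis of blue_bottle_center and the z axis of carrier, either way round below 0.15 rad and contact force between the fingers and blue_bottle below 0.3 N), for 0.2 s.
2. the dial's white line points at the red mark while the shackle is still shut and the carrier still in its tray (value of joint dial between -0.12 and 0.12 rad and value of joint bail below 0.004 m and height (world z) of carrier below 0.012 m), for 0.2 s.
At the end, for the whole second after the job is handed in: Gripper holds the shackle, out over 26 of 30 mm; dial within 0.15 rad of the mark; carrier still, over 60 mm above its tray's underside, within 80 mm sideways of the tray's centre, tilted under 0.2 rad, not touching the tray; blue bottle within 12 mm of the bore's axis and at its bottom (value of joint bail above 0.026 m and value of joint dial between -0.15 and 0.15 rad and z of carrier in the frame of dock above 0.06 m and horizontal distance between carrier and dock below 0.08 m and angle between carrier's own z axis and vertical below 0.2 rad and linear speed of carrier below 0.03 m/s and contact force between the fingers and bail above 2 N and contact force between carrier and dock below 0.1 N and horizontal distance between blue_bottle_center and well_mouth below 0.012 m and z of blue_bottle_center in the frame of carrier below 0.062 m and angle between the z axis of blue_bottle_center and the z axis of carrier, either way round below 0.15 rad); the arm keeps its last pose, push and grip.
It fails at once if the black or the red bottle is moved by more than 20 mm or tipped (distance of any of black_bottle_center, red_bottle_center from where it was at the start of the episode above 0.02 m or angle between any of black_bottle_center, red_bottle_center's own z axis and vertical above 0.4 rad).
It fails at once if the carrier is lifted out of its tray while the shackle is still shut (z of carrier in the frame of dock above 0.03 m and value of joint bail below 0.02 m).
It also fails if it takes over 64 s, if anything falls off the work surface, if the arm or the gripper's body presses on something with over 40 N, if the wrist force passes 120 N, or if a joint passes its speed limit or range.

## Working session

There is one attempt and no reset: what is moved stays moved. The work goes in short steps, each a Python script; the robot and the scene stay as the last script left them, time stands still between calls to the robot, and variables do not carry over. Pictures are saved under pics/ and viewed, at most 10 in all, crops included, and the job is handed in when it is done.

```bash
mkdir -p pics; ls; python3 - <<'E'
from cell import bot, monitor, read_camera, camera_params
import cv2, numpy as np
for n in ("scene","top"):
    cv2.imwrite(f"pics/{n}0.png",read_camera(n)); p=camera_params(n); print(n,{k:np.round(v,4).tolist() for k,v in p.items()})
p=camera_params("wrist");print({k:np.round(v,4).tolist() for k,v in p.items()})
s=monitor.sense();print(s)
E
```

```text
pics
scene {'camera_matrix': [[416.7033, 0.0, 320.9787], [0.0, 416.7033, 201.4705], [0.0, 0.0, 1.0]], 'dist_coeffs': [-0.0923, 0.0, 0.0, 0.0, 0.0], 'pose': [[0.6129, -0.5001, 0.6118, -0.0397], [-0.7901, -0.375, 0.4849, -0.5588], [-0.0131, -0.7806, -0.625, 0.6152], [0.0, 0.0, 0.0, 1.0]]}
top {'camera_matrix': [[390.9008, 0.0, 322.7422], [0.0, 390.9008, 202.0244], [0.0, 0.0, 1.0]], 'dist_coeffs': [-0.0013, 0.0, 0.0, 0.0, 0.0], 'pose': [[0.003, -0.9994, 0.0342, 0.4465], [-1.0, -0.0028, 0.0056, -0.1752], [-0.0055, -0.0343, -0.9994, 0.9778], [0.0, 0.0, 0.0, 1.0]]}
{'camera_matrix': [[351.0668, 0.0, 317.2801], [0.0, 351.0668, 202.9443], [0.0, 0.0, 1.0]], 'dist_coeffs': [0.0192, 0.0, 0.0, 0.0, 0.0], 'T_tool_cam': [[-0.0008, -0.9629, -0.2699, 0.0675], [1.0, -0.0011, 0.0009, -0.0004], [-0.0011, -0.2699, 0.9629, -0.1414], [0.0, 0.0, 0.0, 1.0]]}
{'time': 0.1, 'joint_pos': array([ 1.06722233e+00,  1.16415920e-01,  1.44219157e+00, -1.17638112e-05,
        1.58398250e+00, -3.78358020e-02]), 'qvel': array([-0.0015312 , -0.00297801, -0.00142804,  0.00082555,  0.00029656,
       -0.00121466]), 'effort': array([ 2.16121698e-03, -7.33662629e+01, -6.33791184e+01,  1.21317503e-04,
        5.23939452e-03, -1.56874995e-05]), 'tool_pos': array([0.30308342, 0.60294455, 0.23065518]), 'tool_rot': array([-1.27682164e-04,  2.30770171e-01,  9.73008160e-01, -4.82081430e-04]), 'ft_force': array([0.26826419, 0.0259038 , 0.35243276]), 'torque': array([ 0.03143405,  0.04249201, -0.03217909]), 'gripper_force': 0.0, 'opening': 0.9965518470576699}
```

View pics/top0.png

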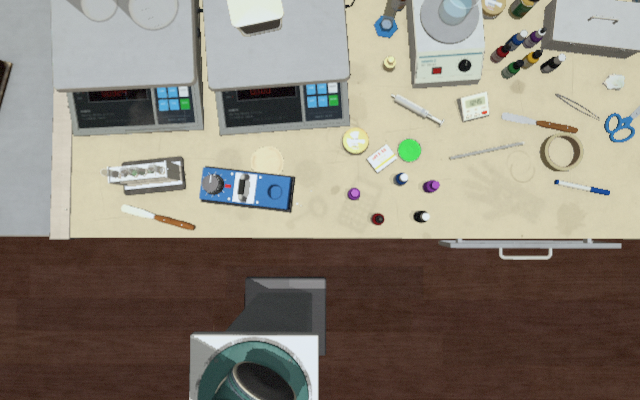

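View pics/scene0.png

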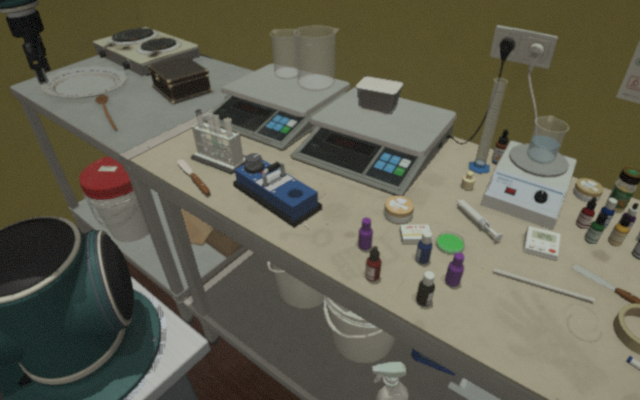

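Top view: the row of candidates is the blue bottle (401,179), purple look-alikes (354,193) and (431,186), red (377,218), and black (422,216). There are also dark blue bottles far off near (520,40). The carrier is at (247,188), with the dial at (212,182), shackle at (243,187) and bore at (276,192). I choose (401,179), which is (425,248) in the scene view, and check it close up.

```bash
cat > h.py <<'E'
from cell import bot, monitor, read_camera, camera_params
import cv2, numpy as np
from scipy.spatial.transform import Rotation as R
def quat(yaw):  # tool down; tool y axis (closing line) at angle yaw+90 from world x... x_tool=(cos,sin)
    q=(R.from_euler('z',yaw)*R.from_euler('x',np.pi)).as_quat(); return [q[3],q[0],q[1],q[2]]
def campose(n,s=None):
    p=camera_params(n)
    if n!="wrist": return p,np.array(p["pose"])
    T=np.eye(4);w,x,y,z=s["tool_rot"];T[:3,:3]=R.from_quat([x,y,z,w]).as_matrix();T[:3,3]=s["tool_pos"]
    return p,T@np.array(p["T_tool_cam"])
def ray(n,px,z,s=None):
    p,T=campose(n,s)
    u=cv2.undistortPoints(np.array(px,float).reshape(-1,1,2),np.array(p["camera_matrix"]),np.array(p["dist_coeffs"])).reshape(-1,2)
    d=np.c_[u,np.ones(len(u))]@T[:3,:3].T
    return T[:3,3]+d*((z-T[2,3])/d[:,2])[:,None]
def proj(n,P,s=None):
    p,T=campose(n,s);Ti=np.linalg.inv(T)
    return cv2.projectPoints(np.array(P,float).reshape(-1,1,3),cv2.Rodrigues(Ti[:3,:3])[0],Ti[:3,3],np.array(p["camera_matrix"]),np.array(p["dist_coeffs"]))[0].reshape(-1,2)
def wrist():
    s=monitor.sense(); return s,read_camera("wrist")
E
python3 - <<'E'
from h import *
a=cv2.imread("pics/top0.png");b=cv2.imread("pics/scene0.png")
c1=cv2.resize(a[150:235,190:450],None,fx=3,fy=3,interpolation=cv2.INTER_CUBIC)
c2=cv2.resize(b[205:315,330:490],None,fx=3,fy=3,interpolation=cv2.INTER_CUBIC)
o=np.zeros((255+330,780,3),np.uint8);o[:255]=c1;o[255:,:480]=c2
cv2.imwrite("pics/crop.png",o)
for nm,px,z in [("blue",(401,179),.072),("black",(422,216),.072),("red",(377,218),.082),("dial",(212,182),.081),("bail",(243,187),.09),("bore",(276,192),.05),("pur1",(354,193),.072),("pur2",(431,186),.072)]: print(nm,ray("top",px,z).round(3))
hsv=cv2.cvtColor(a,cv2.COLOR_BGR2HSV);m=cv2.inRange(hsv,(100,130,60),(120,255,255));m[:, :190]=0;m[:,310:]=0;m[:150]=0
pts=np.argwhere(m)[:,::-1].astype(np.float32);r=cv2.minAreaRect(pts);print(r)
bx=ray("top",cv2.boxPoints(r),.05);print(bx.round(3),bx.mean(0).round(3))
print(proj("scene",ray("top",(401,179),.072)))
E
```

```text
blue [[ 0.532 -0.352  0.072]]
black [[ 0.446 -0.4    0.072]]
red [[ 0.441 -0.294  0.082]]
dial [[0.523 0.085 0.081]]
bail [[0.511 0.012 0.09 ]]
bore [[ 0.502 -0.059  0.05 ]]
pur1 [[ 0.499 -0.243  0.072]]
pur2 [[ 0.515 -0.421  0.072]]
((245.38540649414062, 187.96255493164062), (88.70693969726562, 32.41397476196289), 6.788974761962891)
[[ 0.485  0.124  0.05 ]
 [ 0.562  0.115  0.05 ]
 [ 0.537 -0.095  0.05 ]
 [ 0.461 -0.086  0.05 ]] [0.511 0.014 0.05 ]
[[422.49905495 233.26563953]]
```

View pics/crop.png

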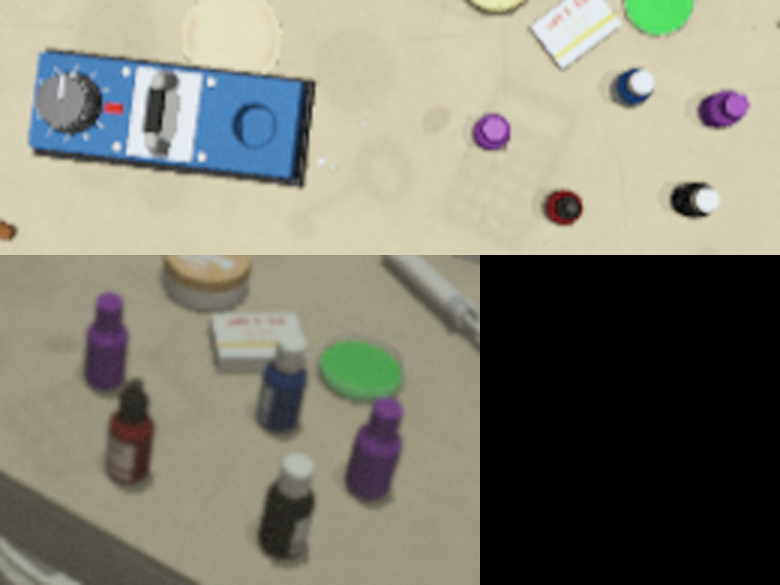

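The crop confirms the choice: the blue-labelled bottle with the white cap has its cap at top pixel (403,177), and both neighbours are all purple. The carrier measures 211 x 77 mm with yaw about -0.116, and the white line is roughly a quarter turn from the red mark. Next I look from above the carrier, then above the bottle.

```bash
python3 - <<'E'
from h import *
import json
out=[]
for i,(p,y) in enumerate([((.511,.014,.23),1.455),((.532,-.355,.2),1.3)]):
    bot.reach(p,quat(y)); s,im=wrist(); cv2.imwrite(f"pics/w{i}.png",im)
    out.append({k:list(s[k]) for k in("tool_pos","tool_rot")}); print(s["time"],s["tool_pos"],s["joint_pos"].round(2))
json.dump(out,open("w.json","w"))
a,b=cv2.imread("pics/w0.png"),cv2.imread("pics/w1.png")
print([proj("wrist",P,o).round(0).tolist() for P,o in [((.532,-.355,.072),out[1]),((.511,.014,.05),out[0])]])
cv2.imwrite("pics/w01.png",np.vstack([cv2.resize(a[80:380],None,fx=1,fy=1),b[80:380]]))
E
```

```text
2.3333 [0.51112649 0.01460783 0.23000588] [-0.02 -0.25  1.79  0.    1.6   0.09]
3.7667 [ 0.53244389 -0.35396959  0.20031115] [-0.63  0.05  1.56  0.    1.53 -0.36]
[[[316.0, 195.0]], [[316.0, 181.0]]]
```

View pics/w01.png

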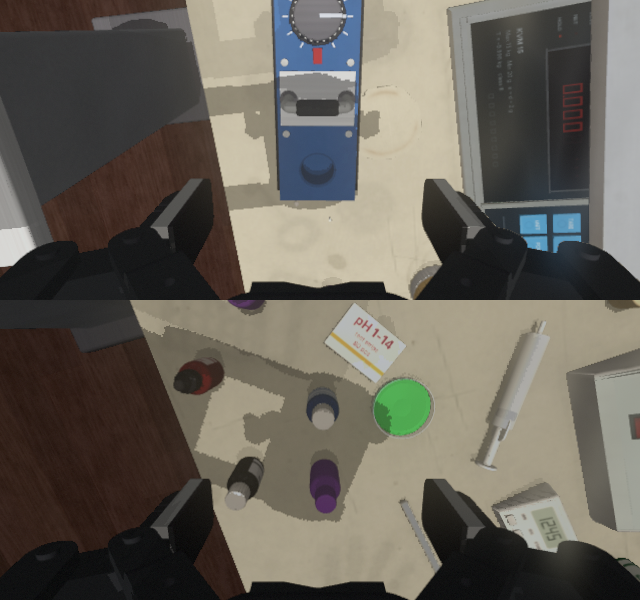

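Upper half (w0): the bore is at (318,248), the shackle grip at (318,187) and the dial at (318,96), with its line pointing right, so the angle is about 1.57. Lower half (w1): the blue bottle's cap is at about (322,198), with the black bottle and the purple one clear of the fingers. Next come the mask measurements.

```bash
python3 - <<'E'
from h import *
import json
o=json.load(open("w.json"));a,b=cv2.imread("pics/w0.png"),cv2.imread("pics/w1.png")
h=cv2.cvtColor(a,cv2.COLOR_BGR2HSV)
print("row through bore",h[248,270:365:5].tolist()); print("col",h[225:300:4,317].tolist())
blue=cv2.inRange(h,(100,130,50),(120,255,255));blue[:, :250]=0;blue[:,390:]=0
for r in (135,200,220,270): 
    x=np.flatnonzero(blue[r]); e=ray("wrist",[(x[0],r),(x[-1]+1,r)],.05,o[0]); print(r,x[0],x[-1]+1,e[:,:2].round(4).tolist(),np.linalg.norm(e[0]-e[1]).round(4))
dark=cv2.inRange(h,(100,130,20),(120,255,125)); 
sub=np.zeros_like(dark);sub[225:275,295:342]=dark[225:275,295:342]
cs=max(cv2.findContours(sub,cv2.RETR_EXTERNAL,cv2.CHAIN_APPROX_NONE)[0],key=cv2.contourArea)
print("bore rect",cv2.boundingRect(cs),cv2.minEnclosingCircle(cs),cv2.fitEllipse(cs))
hb=cv2.cvtColor(b,cv2.COLOR_BGR2HSV)
cap=cv2.inRange(hb,(0,0,90),(180,70,255));s=np.zeros_like(cap);s[165:220,300:345]=cap[165:220,300:345]
body=cv2.inRange(hb,(100,80,10),(125,255,255));s2=np.zeros_like(cap);s2[150:220,295:350]=body[150:220,295:350]
for m in(s,s2): 
    c=max(cv2.findContours(m,cv2.RETR_EXTERNAL,cv2.CHAIN_APPROX_NONE)[0],key=cv2.contourArea);print(cv2.boundingRect(c))
cv2.imwrite("pics/c2.png",np.hstack([cv2.resize(a[40:300,255:385],None,fx=2.3,fy=2.3),cv2.resize(b[150:220,290:360],(598,598))])[:598,:])
E
```

```text
row through bore [[22, 47, 146], [22, 44, 144], [109, 109, 110], [109, 114, 110], [108, 110, 109], [109, 112, 109], [110, 100, 89], [108, 101, 88], [108, 117, 111], [108, 118, 110], [108, 117, 111], [108, 116, 110], [109, 87, 82], [108, 103, 97], [108, 111, 113], [109, 105, 114], [109, 107, 114], [110, 93, 107], [23, 41, 201]]
col [[109, 118, 112], [108, 121, 110], [109, 111, 99], [108, 119, 109], [108, 118, 108], [108, 118, 110], [108, 117, 111], [109, 105, 90], [110, 72, 71], [109, 75, 71], [110, 107, 95], [108, 119, 111], [108, 116, 112], [108, 118, 110], [22, 45, 142], [21, 46, 144], [22, 39, 201], [22, 41, 201], [22, 42, 200]]
135 305 306 [[0.5057, 0.0572], [0.5066, 0.0571]] 0.0009Traceback (most recent call last):
  File "<stdin>", line 8, in <module>
IndexError: index 0 is out of bounds for axis 0 with size 0
```

```bash
python3 - <<'E'
from h import *
import json
o=json.load(open("w.json"));a,b=cv2.imread("pics/w0.png"),cv2.imread("pics/w1.png")
h=cv2.cvtColor(a,cv2.COLOR_BGR2HSV)
blue=cv2.inRange(h,(100,65,40),(120,255,255));blue[:, :250]=0;blue[:,390:]=0
for r in (135,220,270): 
    x=np.flatnonzero(blue[r]); e=ray("wrist",[(x[0],r),(x[-1]+1,r)],.05,o[0]); print(r,x[0],x[-1]+1,e[:,:2].round(4).tolist(),e.mean(0).round(4),np.linalg.norm(e[0]-e[1]).round(4))
y=[np.flatnonzero(blue[:,c])[-1]+1 for c in (290,317,345)];print("end",y,ray("wrist",[(290,y[0]),(317,y[1]),(345,y[2])],.05,o[0]).round(4).tolist())
g=cv2.GaussianBlur(h[:,:,2],(3,3),0); d=((g<106)).astype(np.uint8)*255
sub=np.zeros_like(d);sub[226:274,296:342]=d[226:274,296:342]
ys,xs=np.nonzero(sub);print("bore box",xs.min(),xs.max(),ys.min(),ys.max())
c=((xs.min()+xs.max()+1)/2,(ys.min()+ys.max()+1)/2);print(c,ray("wrist",[c],.05,o[0]).round(4),ray("wrist",[(xs.min(),c[1]),(xs.max()+1,c[1]),(c[0],ys.min()),(c[0],ys.max()+1)],.05,o[0]).round(4).tolist())
hb=cv2.cvtColor(b,cv2.COLOR_BGR2HSV)
cap=cv2.inRange(hb,(0,0,85),(180,60,255))
n=np.hstack([cv2.resize(a[40:300,255:385],None,fx=2.3,fy=2.3),cv2.resize(b[150:220,290:360],(460,460))[:,:]]) if 0 else None
A=cv2.resize(a[215:290,270:370],(500,375),interpolation=cv2.INTER_CUBIC);B=cv2.resize(b[160:220,290:350],(300,300),interpolation=cv2.INTER_CUBIC)
C=np.zeros((375,800,3),np.uint8);C[:,:500]=A;C[:300,500:]=B;cv2.imwrite("pics/c2.png",C)
E
```

```text
135 275 360 [[0.4789, 0.0603], [0.555, 0.0514]] [0.5169 0.0559 0.05  ] 0.0766
220 278 357 [[0.4699, -0.0198], [0.5454, -0.0286]] [ 0.5076 -0.0242  0.05  ] 0.0761
270 280 355 [[0.4642, -0.0723], [0.5389, -0.081]] [ 0.5016 -0.0766  0.05  ] 0.0752
end [np.int64(280), np.int64(280), np.int64(280)] [[0.4727, -0.0844, 0.05], [0.4998, -0.0876, 0.05], [0.5279, -0.0908, 0.05]]
bore box 298 336 233 267
(np.float64(317.5), np.float64(250.5)) [[ 0.504  -0.0557  0.05  ]] [[0.4849, -0.0535, 0.05], [0.5231, -0.0579, 0.05], [0.5061, -0.0374, 0.05], [0.5018, -0.0745, 0.05]]
```

View pics/c2.png

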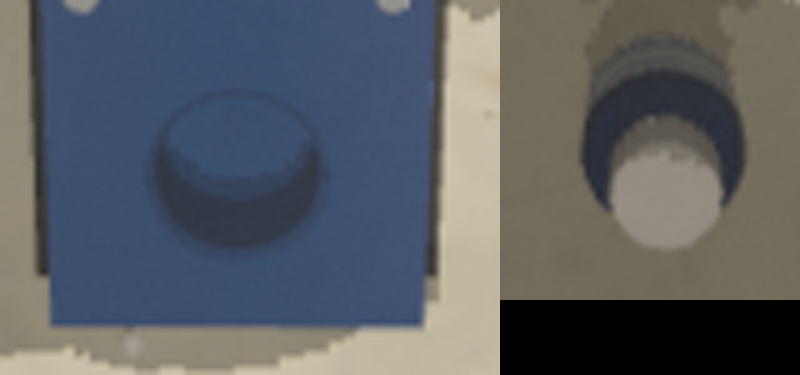

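The bore mouth is centred at (317.5,249.3), giving (0.504,-0.055); the block-end check agrees to 0.3 mm. The bottle's cap disc is at w1 pixel (323.2,198.6). Grasping now.

```bash
python3 - <<'E'
from h import *
import json
o=json.load(open("w.json"))
b=ray("wrist",[(323.2,198.6)],.072,o[1])[0];print("bottle",b.round(4),ray("top",[(403.5,177.5)],.072))
q=quat(1.3)
bot.move_l([b[0],b[1],.031],q); bot.grab(25); s=monitor.sense(); print(s["time"],s["tool_pos"],s["opening"],s["gripper_force"])
bot.move_l([b[0],b[1],.15],q)
s,im=wrist();print(s["opening"],s["gripper_force"],s["time"]);cv2.imwrite("pics/w2.png",im)
json.dump({k:list(s[k]) for k in("tool_pos","tool_rot")},open("w2.json","w"))
p=proj("wrist",[(b[0],b[1],.15-.031+.072)],s)[0];print(p)
x,y=p.astype(int);cv2.imwrite("pics/c3.png",cv2.resize(im[y-70:y+70,x-90:x+90],None,fx=4,fy=4))
print(x-90,y-70)
E
```

```text
bottle [ 0.5367 -0.3592  0.072 ] [[ 0.53500845 -0.35742919  0.072     ]]
5.65 [ 0.53679827 -0.35928573  0.03123267] 0.32949345028515914 26.377234160900116
0.33093948469096096 26.140353977680206 6.5917
[316.04332453 322.93430162]
226 252
```

View pics/c3.png

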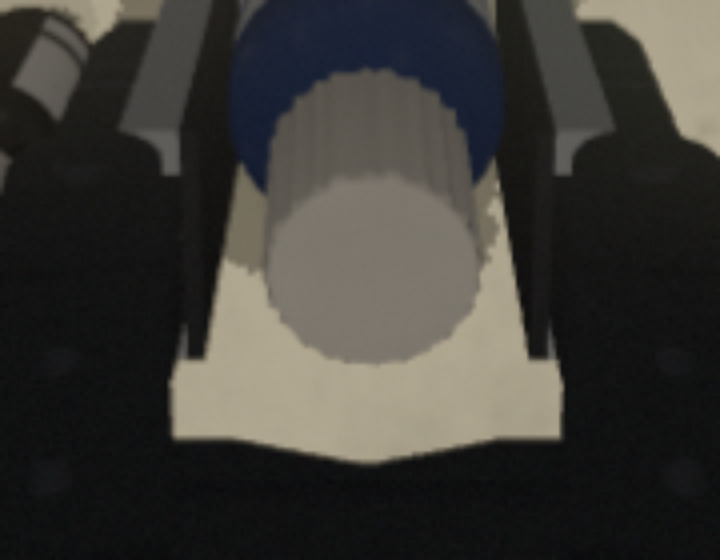

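The bottle is held upright, with its cap disc at about (319.5,319.3), about 3.5 px from the prediction. I use that offset relative to the bore as seen by the same camera, then descend with a force check.

```bash
python3 - <<'E'
from h import *
import json
w=json.load(open("w2.json")); c=ray("wrist",[(319.5,319.3)],.191,w)[0]; d=(c-np.array(w["tool_pos"]))[:2]
Rz=lambda a:np.array([[np.cos(a),-np.sin(a)],[np.sin(a),np.cos(a)]])
yaw=1.455; dl=Rz(-1.3)@d; d2=Rz(yaw)@dl; print("off tool",dl.round(4),"world",d2.round(4))
t=np.array([.504,-.055])-d2; q=quat(yaw)
bot.reach([*t,.15],q); bot.move_l([*t,.095],q)
f0=monitor.sense()["ft_force"]
for z in np.arange(.090,.0545,-.003):
    bot.move_l([*t,z],q,.05); s=monitor.sense(); f=s["ft_force"]-f0; print(round(s["tool_pos"][2],4),f.round(2))
    if f[2]>6: break
print(s["time"],t,s["opening"],s["torque"].round(2))
E
```

```text
off tool [ 0.0012 -0.0015] world [0.0017 0.001 ]
0.0905 [ 0.59  0.42 -1.22]
0.087 [-0.06  0.79 -0.39]
0.0838 [-0.08  0.67 -0.44]
0.0807 [ 0.61  0.29 -0.17]
0.0778 [ 0.    1.05 -2.1 ]
0.0748 [ 0.96 -0.18 -0.42]
0.0718 [ 1.07  0.08 -0.32]
0.0688 [ 1.79 -0.32  0.07]
0.0658 [-0.3   1.02 -0.68]
0.0628 [ 0.51 -0.79  0.05]
0.0598 [ 1.17  0.48 -0.31]
0.0568 [ 0.6   0.53 -0.07]
11.325 [ 0.50234198 -0.055987  ] 0.3254515144728784 [ 0.05 -0.04 -0.02]
```

It slid in freely past the mouth. Release, back off and look.

```bash
python3 - <<'E'
from h import *
import json
t=[.50234,-.05599];q=quat(1.455)
bot.move_l([*t,.0555],q,.03);s=monitor.sense();print(s["tool_pos"][2],s["ft_force"].round(2))
bot.gripper_open();bot.sleep(.1);bot.move_l([*t,.16],q)
bot.reach([.511,.014,.23],q)
s,im=wrist();print(s["time"]);json.dump({k:list(s[k]) for k in("tool_pos","tool_rot")},open("w4.json","w"))
cv2.imwrite("pics/w4.png",im);cv2.imwrite("pics/c4.png",cv2.resize(im[50:300,240:400],(384,600),interpolation=cv2.INTER_CUBIC))
E
```

```text
0.055449900703899484 [-0.34  0.44 -0.7 ]
13.6
```

View pics/c4.png

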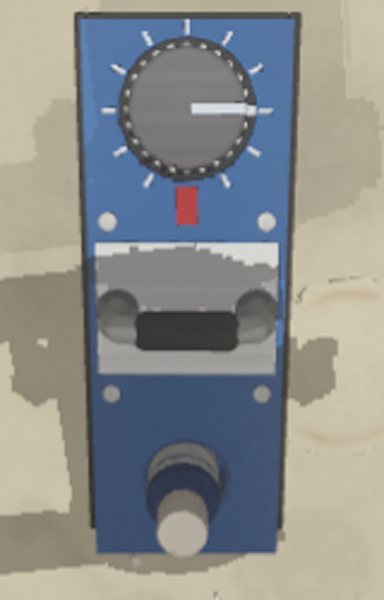

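The bottle stands in the bore, and its cap at full-frame (316,272) is where it should be. The white line points a quarter turn off the mark, exactly notch 3. Next I grip the dial and turn it clockwise in steps while logging the torque.

```bash
python3 - <<'E'
from h import *
import json
w=json.load(open("w4.json"))
cap,di,ba=[ray("wrist",[p],z,w)[0] for p,z in [((315.8,272),.096),((317.9,95),.081),((317.9,187.5),.0925)]]
print(cap.round(4),di.round(4),ba.round(4))
d=[.5192,.0890]; y0=1.455+.785
bot.reach([*d,.16],quat(y0)); bot.move_l([*d,.054],quat(y0),.12)
f0=monitor.sense()
bot.grab(40); s=monitor.sense(); print(s["time"],"opening",s["opening"],s["ft_force"].round(1))
T0=s["torque"][2]
for k in range(1,17):
    bot.reach([*d,.054],quat(y0-k*1.571/16)); s=monitor.sense()
    print(round(k*1.571/16,2),(s["torque"][2]-T0).round(3),s["ft_force"].round(1),round(s["opening"],3))
    if abs(s["ft_force"]).max()>30: break
print(s["time"],s["joint_pos"].round(2))
E
```

```text
[ 0.5022 -0.0556  0.096 ] [0.5207 0.089  0.081 ] [0.5124 0.0174 0.0925]
15.8333 opening 0.45429290603674455 [-0.9  1.   5.5]
0.1 0.065 [1.  0.  5.3] 0.462
0.2 0.058 [-0.1 -0.7  6.1] 0.454
0.29 -0.065 [-0.1  0.3  5.9] 0.453
0.39 -0.032 [-0.7 -0.   7.3] 0.455
0.49 -0.255 [-1.4 -0.2  7. ] 0.458
0.59 0.088 [ 0.3 -0.3  6.1] 0.456
0.69 0.012 [-1.2 -0.1  6.4] 0.456
0.79 0.082 [ 0.  -0.8  6.6] 0.453
0.88 -0.115 [-0.8 -0.5  6.9] 0.453
0.98 -0.235 [-2.8 -0.3  7.5] 0.454
1.08 0.098 [-0.7 -0.5  6.6] 0.458
1.18 0.097 [-0.6 -0.5  6.8] 0.456
1.28 -0.015 [-1.5 -0.7  6.8] 0.452
1.37 0.041 [-1.8 -1.   7.5] 0.458
1.47 -0.189 [-2.   0.   6.8] 0.456
1.57 -0.101 [-1.7  0.3  7.1] 0.455
19.8333 [ 0.12 -0.1   1.95 -0.    1.29  1.02]
```

The torque shows clicks about 0.25 rad late, so some slip or lag is likely. Open and look.

```bash
python3 - <<'E'
from h import *
import json
d=[.5192,.0890];bot.gripper_open(); bot.move_l([*d,.13],quat(1.455-.785),.15)
bot.reach([.511,.014,.23],quat(1.455)); s,im=wrist();print(s["time"])
cv2.imwrite("pics/w5.png",im);cv2.imwrite("pics/c5.png",cv2.resize(im[50:300,240:400],(384,600),interpolation=cv2.INTER_CUBIC))
E
```

```text
21.9083
```

View pics/c5.png

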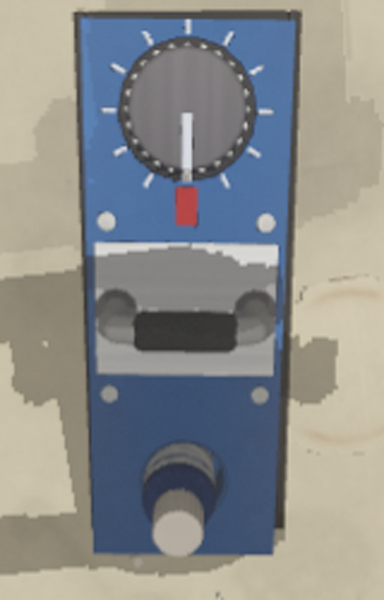

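The line points at the red mark, the bottle stands in its bore, and the shackle grip is at crop (186,331), so it has not moved. Now grip the shackle along carrier y and pull it up slowly.

```bash
python3 - <<'E'
from h import *
p=[.5106,.0155];c=-.116
ya=min((c,c+np.pi),key=lambda a:abs(bot.ik([*p,.2],quat(a))[5]) if bot.ik([*p,.2],quat(a)) is not None else 9)
q=quat(ya);print(ya)
bot.reach([*p,.2],q);bot.move_l([*p,.1],q,.15);bot.move_l([*p,.072],q,.05)
s=monitor.sense();print("down",s["tool_pos"].round(4),s["ft_force"].round(1))
bot.grab(100);s=monitor.sense();print(s["time"],s["opening"],s["gripper_force"],s["ft_force"].round(1))
for z in (.082,.092,.100,.104,.112):
    bot.move_l([*p,z],q,.04);s=monitor.sense();print(round(s["tool_pos"][2],4),s["ft_force"].round(2),s["torque"].round(2),round(s["opening"],3))
print(s["time"]);cv2.imwrite("pics/s6.png",read_camera("scene")[120:260,180:380])
E
python3 -c "
import cv2;a=cv2.imread('pics/s6.png');cv2.imwrite('pics/s6b.png',cv2.resize(a,None,fx=4,fy=4,interpolation=2))"
```

```text
3.025592653589793
down [0.5107 0.0155 0.0721] [ 0.9  0.6 -0.2]
25.5583 0.12615496994300518 98.29758524894714 [-0.4  2.   3.8]
0.0821 [-1.59 -0.27  0.04] [ 0.03  0.13 -0.02] 0.128
0.0922 [-1.68 -0.04 -0.31] [-0.05  0.22 -0.01] 0.125
0.1003 [-0.86 -0.72 -0.07] [-0.16  0.16 -0.03] 0.121
0.1038 [-1.02  0.5  -6.01] [-0.18  0.05 -0.  ] 0.122
0.1123 [ 0.81 -0.01 -6.64] [-0.09  0.    0.04] 0.125
27.3083
```

View pics/s6b.png

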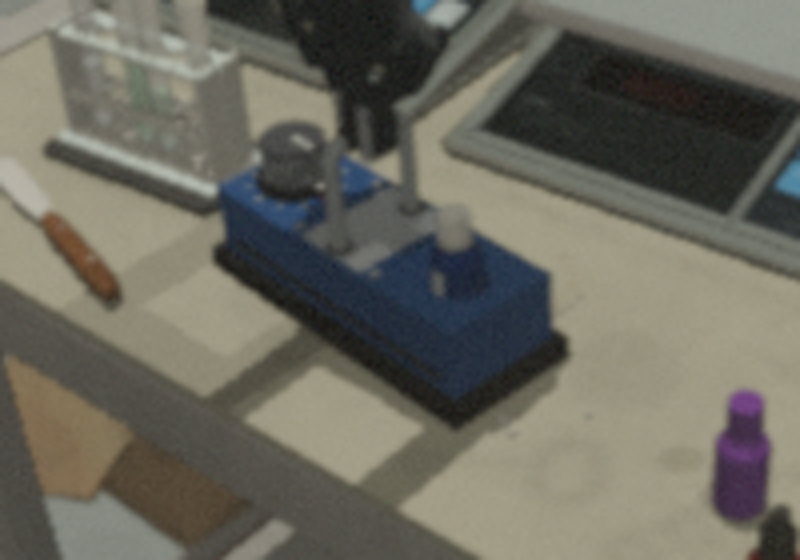

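The shackle is fully out and the whole carrier's weight (6.6 N) now hangs on it, level, with the bottle in the bore at crop (460,255). Lift to 10 cm and check.

```bash
python3 - <<'E'
from h import *
p=[.5106,.0155];q=quat(-.116+np.pi)
bot.move_l([*p,.204],q,.06);bot.sleep(.6);s=monitor.sense();print(s["time"],s["tool_pos"].round(4),s["ft_force"].round(1),s["gripper_force"],s["opening"])
a=read_camera("scene")[80:260,180:400];cv2.imwrite("pics/s7.png",cv2.resize(a,None,fx=3,fy=3,interpolation=2))
E
```

```text
29.6417 [0.5106 0.0155 0.204 ] [-0.3  0.9 -6.2] 99.71190333366394 0.12511485786397103
```

View pics/s7.png

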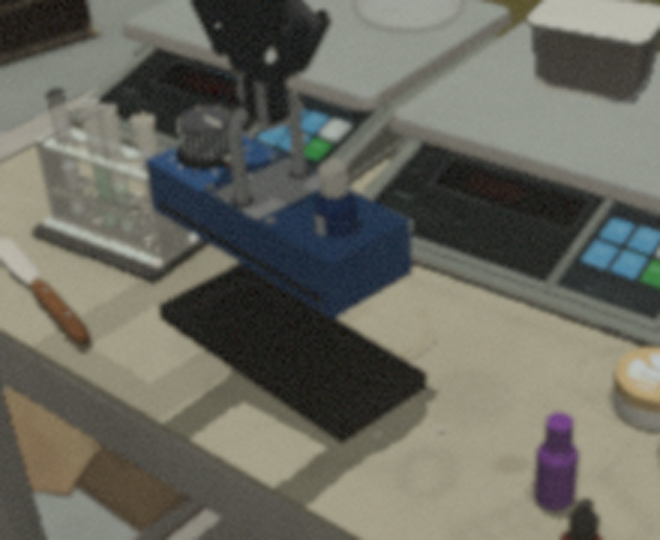

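The carrier hangs level about 10 cm above the empty tray (crop (295,400)). The shackle is out and the bottle is in its bore at (335,205).

```bash
python3 -c "
from cell import bot
print(bot.hand_in())"
```

```text
the job is handed in; nothing more can be done
None
```

The job is handed in with the arm holding the carrier level about 10 cm above its tray by the open shackle, the bottle in its bore and the dial on the red mark; hand-in returned no verdict.

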